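Peel the top packing tray off the stuck stack and hold it over the gift carton

TASK

Wind the handwheel clockwise until the hold-down bar is fully home against its two stop pins, so that it traps the lower trays. Then take the top tray by its corner tab and peel it off: tip that corner well up first while the opposite corner still sits down in the nest, and leave the lower trays in place under the bar. Finish while holding the tray in the gripper, level and still, centred above the open gift carton and clear of it by a few centimetres; do not put it down or let go, and leave the mug, tape roll and jar alone.

Things in the scene. Friction and masses are not known exactly. Their poses are not given: they have to be found in the camera images.
- stand: Fixed grey stand for the stack: base plate 210 x 375 x 12 mm, top of plate 12 mm above the table. Origin on the table under the centre of the stack; its +y runs from the handwheel (225 mm from the origin, on the -y side) to the stack. Turned differently from run to run.
- wheel_axis (a point): Point on the vertical axis of the black handwheel (disc of 110 mm diameter), level with the disc's upper face, 80 mm above the table; a flat hub of 14 mm radius stands 4 mm above that face. The wheel's axis is 225 mm from the stack centre.
- crank_top (a point): Centre of the top end of the upright steel crank pin on the handwheel: 16 mm diameter, 42 mm tall, top 123 mm above the table, 42 mm from the wheel's axis. The pin spins freely about its own axis, so it can be pinched and led round a circle at a constant gripper yaw.
- wheel (a joint): Handwheel angle, rad, grows clockwise seen from above; start 0 to 2, stop at 7.5 (bar home). Turns with about 0.05 N m (1 to 2 N at the pin) and stays where it is left. 4 mm of bar travel per rad, so 5.5 to 7.5 rad of winding remain at the start.
- bar (a joint): Travel of the hold-down bar, m, along the stand's +y towards the stack: 0 = drawn back, 0.030 = against the two stop pins (home). Driven by the wheel at 0.004 m per rad.
- bar_edge (a point): Middle of the upper edge of the bar's face towards the stack. Aluminium bar 206 mm long, 20 mm wide, underside 74 mm and top 84 mm above the table; when home it lies 2 mm above the lug of the lower stack. Its two upright steel stop pins, 12 mm diameter, top 94 mm above the table, stand 91 mm either side of the centre, 73 mm from the stack centre.
- stack: The lower trays: four nested moulded-fibre trays moving as one loose thing (340 g), 150 mm square over the rim, 60 mm high, on the stand between low guides. Origin: centre of the underside, 12 mm above the table. On top an open nest 130 mm square, 20 mm deep, its floor 40 mm above the origin. A lug 90 mm long, 20 mm wide juts from the rim on the -y side, towards the handwheel.
- tray: Top tray, moulded fibre, 80 g: pan 124 mm square outside, 26 mm deep, nested 20 mm deep in the stack with 3 mm play; flat rim 150 mm square, its top 26 mm above the origin. Origin: centre of the underside, at first 52 mm above the table, axes parallel to the stack's. Sticks by friction at mid-sides: 4 to 10 N straight up (lifting untrapped lower trays too), 2 to 6 N at the tab when tipped.
- tab (a point): Grip point on the tray's upright corner tab, at (-62, 62, 50) mm in the tray's frame. The tab is a 10 mm thick fin standing 36 mm above the rim (top 62 mm above the tray's underside), 28 mm long, its length lying along the tray's diagonal: pinch it across that diagonal, fingers down.
- far_corner (a point): Lower outer corner of the tray's pan diagonally across from the tab, at (62, -62, 0) mm in the tray's frame: the corner to tip the tray about.
- carton: Fixed open white gift carton with red dots, 180 mm square, 80 mm high, walls 4 mm. Origin at the centre of its underside on the table.
- mug: Bystander: white mug, 82 mm diameter, 95 mm high; origin at the centre of the underside.
- tape: Bystander: roll of tape lying flat, 90 mm diameter, 24 mm high; origin at the centre of the underside.
- jar: Bystander: closed jar, 60 mm diameter, 100 mm high; origin at the centre of the underside.
Things that resemble listed ones, but are neither listed nor needed, are in the scene too. What is shaped like the tray but turquoise is not meant.

How it is judged:
By the outcome, as a careful person would: the job done as asked, in the order asked, and still so for the second after the job is handed in, while the arm keeps its last pose, push and grip.
It also fails if it takes over 58 s, if anything falls off the work surface, if the arm or the gripper's body presses on something with over 40 N, if the wrist force passes 120 N, or if a joint passes its speed limit or range.

ROBOT

A 6-joint arm with a two-finger parallel gripper is mounted at the origin on the work surface. World frame = base frame: x ahead of the robot, y to its left, z up, the work surface at z = 0. Lengths are in mm, angles in degrees, forces in N, time in s.
With the tool pointing down it reaches from about 350 to 850 mm from the base axis. Payload 8.1 kg.
Tool frame: the origin (TCP) lies at the very end of the fingers, on their centre line; the grasp point (between the pads) lies 19 mm behind it (r.grip_point_offset is the distance from the TCP to the grasp point, in mm); z points along the fingers, y is the line along which they close (so a half turn about z gives the same grasp; the last joint's range is limited). The gripper opens to 85 mm and grips with 20 to 120 N. Pads are 22 mm wide; open, the fingers measure 114 mm over their backs; the gripper's body (76 mm by 85 mm) begins 54 mm behind the grasp point. The pads swing forward as they close: fully open they stand 13 mm farther back than shut.
Start: joints at [-81.669, 7.471, 85.268, -0, 87.261, -4.893], TCP at [137.274, -584.09, 231.292] pointing down, gripper open.
Joint ranges: [-169.43, 169.43], [-51.17, 129.36], [1.28, 143.12], [-76.62, 256.62], [0, 156.53], [-152.29, 152.29]. Speed limits (degrees/s): [136.94, 136.94, 159.86, 180, 180, 180].

INTERFACE

Orientations are given as [roll, pitch, yaw] about the fixed x, y, z axes, in that order (R = Rz(yaw) Ry(pitch) Rx(roll)).
In Python, from bench import status, eyes, r gives the robot as it stands.
- The arm moves only by the shell command python3 -m handwheel 'ROWS' [FORCE]. ROWS is a JSON object whose one key "series" holds a list that holds one entry, the list of rows, each a list of 7 numbers: the shift along the tool's x, y, z in cm, then the turn, a rotation vector about the tool's x, y, z in rad, then the opening, from 0 (shut) to 1 (fully open). In form: {"series": [[[tx, ty, tz, rx, ry, rz, claw], ...]]}. A call has 1 to 12 rows; each row is the pose to reach, as a shift and turn from the pose commanded when the call began, along the tool's axes at that moment; what a row does not reach only later rows make up. A row lasts 1/8 s, in which the tool goes at most 62.5 mm and 10.7 degrees, less where a joint would pass 70% of its speed; a pose out of reach is approached as far as the arm can. A call with a gripper value outside its range is refused whole. The fingers move at their own pace and stop on an object; FORCE is the grip in N (left out, the last holds). Time passes only in rows, so rows that repeat a pose let the fingers close. It gives the time, the measured TCP pose, the force, the opening and the grip force at its end, in the units of the state.
- status.sense(): the state, without advancing time (a new reading comes with each control period).
- eyes.snapshot(name): name is "side" or "top"; returns a dict with "img" (420x560x3 uint8, red, green, blue), "mtx" (3x3 intrinsics, pixels), "R" (3x3) and "t" (3): a world point X has camera coordinates R X + t. Camera axes: x right, y down, z forward; pixel columns grow to the right and rows downward; lengths in mm; the calibration is good to about 2 mm. A picture is of the moment at which its call begins. There is no depth.
- r.hand_in(): hands the job in; it is judged then, once.
The state is a dict: "time": time; "joint_pos": joint angles; "qd": joint speeds; "joint_efforts": joint torques, N m; "tool_pos": TCP position; "tcp_rot": TCP orientation; "ft_force": force on the tool from outside, world axes, zero at the start; "wrist_torque": the same for the moment, N m; "finger_gap": finger opening in mm; "grip_force": force on a finger pad.
Only numpy, scipy, OpenCV 4.12 (cv2) and the standard library are available. Lean on these libraries where they do the work, as an engineer would, in place of code of your own. Each camera call takes 0.05 s, during which the arm holds its last target. There are 200 camera calls.

## Working session

There is one attempt and no reset: what is moved stays moved. The work goes in short steps, Python scripts to look and compute and a shell command to move; the robot and the scene stay as the last step left them, time stands still between calls to the robot, and variables do not carry over. Pictures are saved under pics/ and viewed, at most 10 in all, crops included, and the job is handed in when it is done.

```bash
ls; mkdir -p pics
python3 - <<'E'
from bench import status, eyes, r
import cv2
for n in("top","side"):
    s=eyes.snapshot(n); cv2.imwrite(f"pics/{n}0.png",cv2.cvtColor(s["img"],cv2.COLOR_RGB2BGR)); print(n,s["mtx"].tolist(),s["R"].tolist(),s["t"].tolist())
print(status.sense())
E
```

```text
pics
top [[444.66578714245213, 0.0, 280.5987438416002], [0.0, 444.66578714245213, 208.14888307605057], [0.0, 0.0, 1.0]] [[0.00016293191590075048, -0.9999884781563775, 0.00479760436914554], [-0.9764920848673911, -0.0011932388945917142, -0.21554995795006762], [0.2155531991052934, -0.004649702725174671, -0.9764810282949902]] [-40.66131746522715, 620.3361580245112, 1073.1802482389671]
side [[452.5298221679429, 0.0, 288.7605933245646], [0.0, 452.5298221679429, 205.13800789072448], [0.0, 0.0, 1.0]] [[-0.814367161027578, -0.5802203361263111, 0.012267378911306175], [-0.3692880971307956, 0.501775712192562, -0.7822067731560265], [0.44769680405091017, -0.6415337062065547, -0.6228981260555237]] [473.35974879961896, 321.8994357761005, 1053.6852116822652]
{'time': 0.1, 'joint_pos': array([-8.16676829e+01,  7.51228736e+00,  8.53234635e+01,  1.30717975e-03,
        8.72605513e+01, -4.89385873e+00]), 'qd': array([ 0.01006623, -0.16331686, -0.16294598, -0.023089  ,  0.00470532,
        0.0148693 ]), 'joint_efforts': array([ 4.77475278e-04, -5.70947385e+01, -5.01944661e+01, -3.61722505e-04,
        8.12468788e-03, -2.66422643e-05]), 'tool_pos': array([ 137.2276006 , -583.59137271,  230.32955483]), 'tcp_rot': array([-1.79904160e+02, -9.51636926e-03,  1.32261043e+01]), 'ft_force': array([-0.91043614,  0.56391807,  0.87626885]), 'wrist_torque': array([-0.00397568, -0.01579464, -0.00818763]), 'grip_force': 0.0, 'finger_gap': 85.60025182270225}
```

View pics/top0.png

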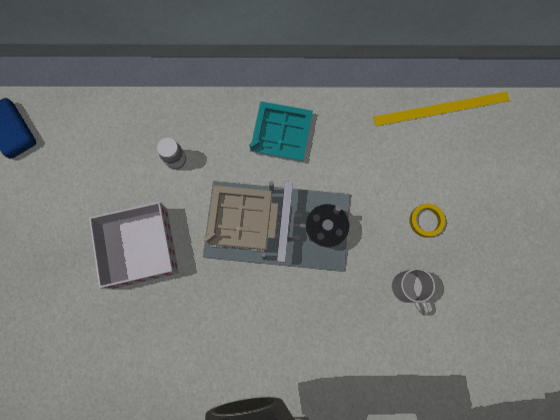

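View pics/side0.png

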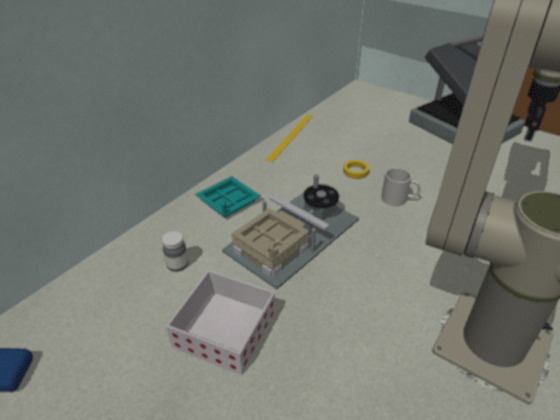

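The thing wanted is the tan tray (top view 242,217). It could be confused with the turquoise tray (285,132), which is ruled out by its colour. The wheel is the black disc (328,225), with dark holes in it, and its pin shows at side (317,182). The yellow ring (428,220) is the tape roll. Next I check these choices in a close crop.

```bash
cat > h.py <<'E'
import numpy as np, cv2
from bench import status, eyes, r
def ray(s,u,v,z):
    d=s["R"].T@np.linalg.solve(s["mtx"],[u,v,1]); c=-s["R"].T@s["t"]
    return c+d*(z-c[2])/d[2]
def proj(s,X):
    p=s["mtx"]@(s["R"]@np.asarray(X,float)+s["t"]); return p[:2]/p[2]
def tri(s1,p1,s2,p2):
    P=[s["mtx"]@np.c_[s["R"],s["t"]] for s in(s1,s2)]
    X=cv2.triangulatePoints(P[0],P[1],np.array(p1,float),np.array(p2,float)); return (X[:3]/X[3]).ravel()
def crop(s,u0,v0,w,h,k,fn):
    cv2.imwrite(fn,cv2.cvtColor(cv2.resize(s["img"][v0:v0+h,u0:u0+w],None,fx=k,fy=k,interpolation=cv2.INTER_CUBIC),cv2.COLOR_RGB2BGR))
E
python3 - <<'E'
from h import *
t=eyes.snapshot("top"); s=eyes.snapshot("side")
a=[cv2.cvtColor(cv2.resize(im,(800,h),interpolation=cv2.INTER_CUBIC),cv2.COLOR_RGB2BGR) for im,h in((t["img"][172:277,198:358],525),)]
cv2.imwrite("pics/c1.png",a[0])
crop(s,218,165,150,120,5,"pics/c2.png")
E
```

```text
(no output)
```

View pics/c1.png

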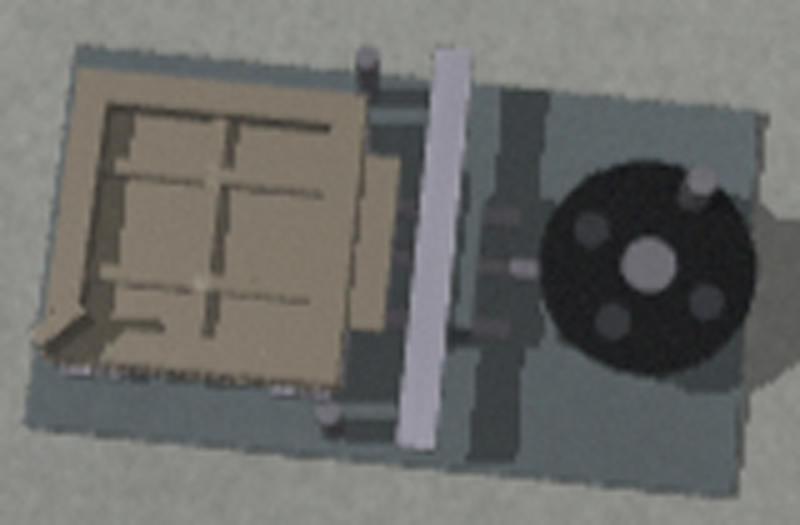

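View pics/c2.png

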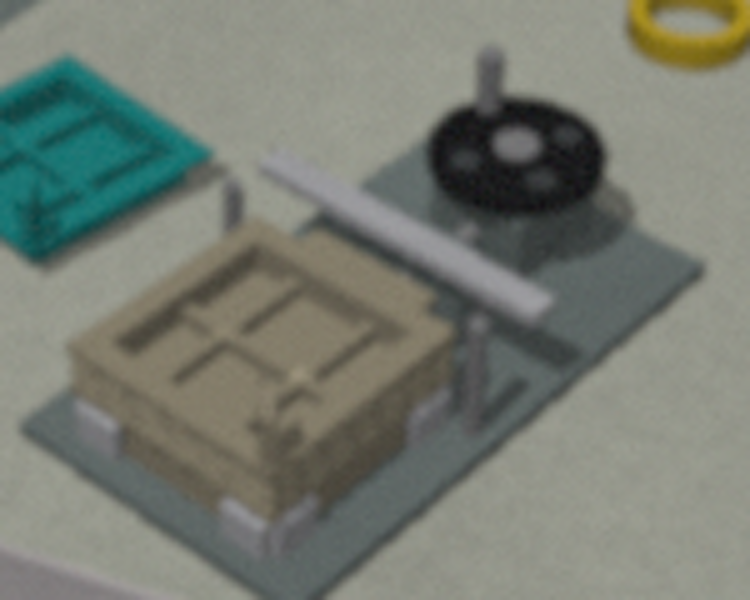

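The crop confirms the choices. The tan tray's tab is at its lower-left corner, full-frame pixel (209,239). The crank pin top is at (338.4,208.4), the hub at (327.8,224.8), and the bar runs from (288.4,182) to (281.4,261.6).

Run:
```python
from h import *
t=eyes.snapshot("top"); s=eyes.snapshot("side")
f=lambda x,y:(198+x/5-.4,172+y/5-.4)
g=lambda x,y:(218+x/5-.4,165+y/5-.4)
T=lambda x,y,z:ray(t,*f(x,y),z).round(1)
print("hub",T(649,264,84),ray(s,*g(516,144),84).round(1))
im=t["img"].astype(int)
m=(im.max(2)<55).astype(np.uint8); m[:, :300]=0;m[:,355:]=0;m[:180]=0;m[260:]=0
c=max(cv2.findContours(m,0,2)[0],key=cv2.contourArea); e=cv2.fitEllipse(cv2.convexHull(c));print(e,"disc",ray(t,*e[0],80).round(1))
print("pin",T(702,181,123),ray(s,*g(491,50),123).round(1),tri(t,f(702,181),s,g(491,50)).round(1))
b1,b2=T(470,50,84),T(436,448,84);b3,b4=T(434,50,84),T(400,444,84)
print("bar",b1,b2,b3,b4)
for a,b in((b1,b2),(b3,b4)): d=a-b;print("bar ang",np.degrees(np.arctan2(d[1],d[0])))
print("pins",T(367,52,94),T(328,410,94))
# rim corners z=78
R=[T(80,70,78),T(369,95,78),T(340,388,78)];print("rim",R,"centre",(R[0]+R[2])/2)
print("tabtop",T(60,328,114),"ends",T(38,338,114),T(82,312,114))
# carton: rim
print("base corners",T(78,45,12),T(765,112,12),T(738,495,12),T(28,430,12))
S=t["img"];crop(t,80,190,110,110,5,"pics/carton.png")
```

```text
hub [ 575.2 -157.6   84. ] [ 576.1 -156.9   84. ]
((327.01708984375, 225.231689453125), (42.46809387207031, 43.970481872558594), 117.31763458251953) disc [ 573.8 -157.    80. ]
pin [ 609.2 -180.1  123. ] [ 612.9 -182.8  123. ] [ 609.6 -179.2  126.1]
bar [686.5 -68.3  84. ] [482.9 -50.5  84. ] [686.5 -49.9  84. ] [484.9 -32.8  84. ]
bar ang -4.996455441952788
bar ang -4.848304768394877
pins [682.5 -15.7  94. ] [500.5   2.5  94. ]
rim [array([677.2, 131.9,  78. ]), array([664.2, -16.6,  78. ]), array([513.3,  -2.8,  78. ])] centre [595.25  64.55  78.  ]
tabtop [537.9 132.  114. ] ends [533.  142.4 114. ] [545.7 121.6 114. ]
base corners [709.5 143.5  12. ] [ 672.2 -230.6   12. ] [ 465.6 -209.5   12. ] [499.4 162.8  12. ]
```

View pics/carton.png

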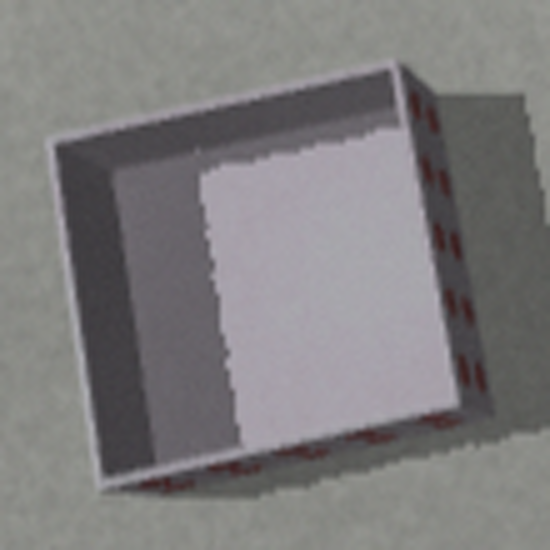

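```bash
cat >> h.py <<'E'
from scipy.spatial.transform import Rotation as Ro
def rows(targets,cmd=None):
    "tool-frame shift (cm) for world TCP targets, from a commanded pose (default: measured)"
    st=status.sense(); p,e=cmd or (st["tool_pos"],st["tcp_rot"])
    R=Ro.from_euler("xyz",e,degrees=True)
    for q in targets: print(np.round(R.inv().apply(np.array(q[:3])-p)/10,2), q)
E
python3 - <<'E'
from h import *
t=eyes.snapshot("top")
C=[ray(t,80+x/5-.4,190+y/5-.4,80) for x,y in((50,143),(395,65),(460,408),(103,490))]
print(np.round(C,1),np.mean(C,0).round(1)); d=C[1]-C[0];print(np.linalg.norm(d),np.degrees(np.arctan2(d[1],d[0])))
rows([(610,-180,231),(610,-180,150),(610,-180,95)],([137.274,-584.09,231.292],[180,0,13.226]))
E
```

```text
[[591.1 441.1  80. ]
 [631.7 269.8  80. ]
 [458.6 227.7  80. ]
 [418.9 399.4  80. ]] [525.1 334.5  80. ]
175.98109022704526 -76.66631163637999
[ 5.526e+01 -2.852e+01  3.000e-02] (610, -180, 231)
[ 55.26 -28.52   8.13] (610, -180, 150)
[ 55.26 -28.52  13.63] (610, -180, 95)
```

```bash
python3 -m handwheel '{"series": [[[4,-2,0,0,0,0,1],[9,-4.6,0,0,0,0,1],[14,-7.2,0,0,0,0,1],[19,-9.8,0,0,0,0,1],[24,-12.4,0,0,0,0,1],[29,-15,0,0,0,0,1],[34,-17.5,0,0,0,0,1],[39,-20.1,0,0,0,0,1],[44,-22.7,0,0,0,0,1],[49,-25.3,0,0,0,0,1],[53,-27.4,0,0,0,0,1],[55.3,-28.5,0,0,0,0,1]]]}' 40; python3 -m handwheel '{"series": [[[0,0,0,0,0,0,1],[0,0,0,0,0,0,1],[0,0,3,0,0,0,1],[0,0,6,0,0,0,1],[0,0,6,0,0,0,1],[0,0,6,0,0,0,1]]]}'
python3 - <<'E'
from h import *
t=eyes.snapshot("top");s=eyes.snapshot("side")
a=cv2.resize(t["img"][160:280,240:400],(400,300));b=cv2.resize(s["img"][100:250,240:440],(400,300))
cv2.imwrite("pics/p1.png",np.hstack([a,b])[:,:,::-1]);print(status.sense()["joint_pos"])
E
```

```text
time: 1.85
tool_pos: [611.9, -178.0, 231.1]
tcp_rot: [-180.0, -0.0, 13.3]
ft_force: [-0.7, -0.9, -0.2]
finger_gap: 85.2
grip_force: 0.0
time: 2.6
tool_pos: [610.5, -181.0, 172.8]
tcp_rot: [180.0, -0.1, 13.2]
ft_force: [1.0, 0.3, 1.4]
finger_gap: 85.8
grip_force: 0.0
[-2.10953740e+01  1.48249456e+01  8.30197704e+01 -3.16032684e-03
  8.19758573e+01  5.57150507e+01]
```

View pics/p1.png

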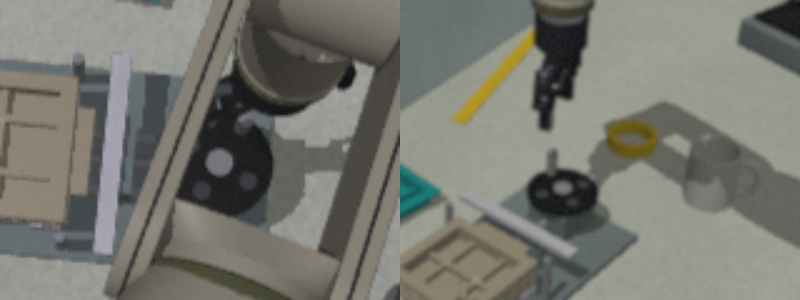

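The gripper hangs over the pin: the pin is at panel (245,120) in the top view and (552,160) in the side view, between the fingers. Next I descend and close.

```bash
python3 -m handwheel '{"series": [[[0,0,3,0,0,0,1],[0,0,6,0,0,0,1],[0,0,7.7,0,0,0,1],[0,0,7.7,0,0,0,0],[0,0,7.7,0,0,0,0],[0,0,7.7,0,0,0,0],[0,0,7.7,0,0,0,0],[0,0,7.7,0,0,0,0],[0,0,7.7,0,0,0,0]]]}' 40
python3 - <<'E'
from h import *
c=np.array([575.,-157.5]);R=Ro.from_euler("z",13.226,degrees=True).as_matrix()[:2,:2]
a0=np.arctan2(-180+157.5,610-575);print(np.degrees(a0))
f=lambda k:42*np.array([np.cos(a0-k),np.sin(a0-k)])
for k in range(0,421,15):
    d=R.T@(f(np.radians(k))-f(0));print(k,round(d[0]/10,2),round(-d[1]/10,2))
E
```

```text
time: 3.82
tool_pos: [610.9, -180.1, 95.7]
tcp_rot: [180.0, -0.1, 13.2]
ft_force: [-2.5, 1.5, 5.9]
finger_gap: 14.7
grip_force: 38.9
-32.7352262721076
0 0.0 -0.0
15 -0.88 0.65
30 -1.9 1.06
45 -2.99 1.18
60 -4.07 1.02
75 -5.08 0.58
90 -5.94 -0.1
105 -6.59 -0.98
120 -6.99 -2.0
135 -7.12 -3.09
150 -6.96 -4.17
165 -6.52 -5.18
180 -5.84 -6.04
195 -4.96 -6.69
210 -3.94 -7.09
225 -2.85 -7.22
240 -1.76 -7.06
255 -0.76 -6.62
270 0.1 -5.94
285 0.75 -5.06
300 1.15 -4.04
315 1.28 -2.95
330 1.12 -1.86
345 0.68 -0.86
360 0.0 -0.0
375 -0.88 0.65
390 -1.9 1.06
405 -2.99 1.18
420 -4.07 1.02
```

```bash
python3 -m handwheel '{"series": [[[-0.9,0.65,0,0,0,0,0],[-1.9,1.05,0,0,0,0,0],[-3,1.2,0,0,0,0,0],[-4.05,1,0,0,0,0,0],[-5.1,0.6,0,0,0,0,0],[-5.95,-0.1,0,0,0,0,0],[-5.95,-0.1,0,0,0,0,0]]]}'
```

```text
time: 4.7
tool_pos: [553.3, -191.5, 95.7]
tcp_rot: [-180.0, -0.2, 13.3]
ft_force: [4.6, 8.2, 4.0]
finger_gap: 14.5
grip_force: 39.5
```

```bash
python3 -m handwheel '{"series": [[[-0.65,-0.9,0,0,0,0,0],[-1.05,-1.9,0,0,0,0,0],[-1.15,-3,0,0,0,0,0],[-1,-4.05,0,0,0,0,0],[-0.55,-5.1,0,0,0,0,0],[0.1,-5.95,0,0,0,0,0],[1,-6.6,0,0,0,0,0],[2,-7,0,0,0,0,0],[3.1,-7.1,0,0,0,0,0],[4.2,-6.95,0,0,0,0,0],[5.2,-6.5,0,0,0,0,0],[6.05,-5.85,0,0,0,0,0]]]}'; python3 -m handwheel '{"series": [[[0,0,0,0,0,0,0]]]}'
python3 - <<'E'
from h import *
t=eyes.snapshot("top");s=eyes.snapshot("side")
a=cv2.resize(t["img"][160:280,200:360],(400,300));b=cv2.resize(s["img"][150:300,220:420],(400,300))
cv2.imwrite("pics/p2.png",np.hstack([a,b])[:,:,::-1])
E
```

```text
time: 6.2
tool_pos: [599.0, -120.7, 95.6]
tcp_rot: [-180.0, -0.1, 13.3]
ft_force: [-0.2, 2.6, 9.4]
finger_gap: 14.6
grip_force: 40.8
time: 6.32
tool_pos: [599.7, -121.3, 95.7]
tcp_rot: [180.0, -0.2, 13.2]
ft_force: [5.0, 4.4, 7.1]
finger_gap: 14.6
grip_force: 40.4
```

View pics/p2.png

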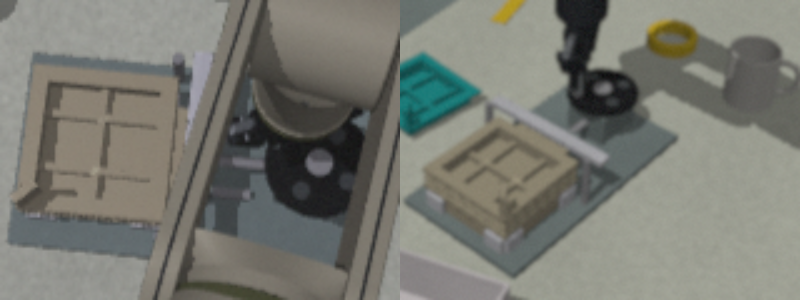

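The bar (panel right, 545,130) has come close to the stop pins, and the pin is still held. I carry on more slowly.

```bash
python3 -m handwheel '{"series": [[[0.65,0.9,0,0,0,0,0],[1.05,1.9,0,0,0,0,0],[1.2,3,0,0,0,0,0],[1,4.1,0,0,0,0,0],[0.6,5.1,0,0,0,0,0],[0.6,5.1,0,0,0,0,0]]]}'; python3 -m handwheel '{"series": [[[-0.35,0.45,0,0,0,0,0],[-0.7,0.85,0,0,0,0,0],[-0.7,0.85,0,0,0,0,0]]]}';  python3 -m handwheel '{"series": [[[-0.45,0.35,0,0,0,0,0],[-0.9,0.65,0,0,0,0,0],[-0.9,0.65,0,0,0,0,0]]]}'
```

```text
time: 7.18
tool_pos: [615.5, -171.5, 95.6]
tcp_rot: [179.9, -0.0, 13.2]
ft_force: [0.1, -1.1, 9.2]
finger_gap: 14.4
grip_force: 40.8
time: 7.55
tool_pos: [610.5, -180.7, 95.7]
tcp_rot: [180.0, -0.0, 13.2]
ft_force: [-2.8, 1.1, 9.4]
finger_gap: 14.8
grip_force: 40.8
time: 7.92
tool_pos: [603.0, -188.7, 95.6]
tcp_rot: [180.0, -0.0, 13.2]
ft_force: [-2.8, 2.0, 10.3]
finger_gap: 14.6
grip_force: 40.9
```

At 375° there is no stop yet, so I continue in small steps.

```bash
python3 -m handwheel '{"series": [[[-0.5,0.2,0,0,0,0,0],[-0.5,0.2,0,0,0,0,0],[-1,0.4,0,0,0,0,0],[-1,0.4,0,0,0,0,0]]]}'; python3 -m handwheel '{"series": [[[-0.35,0.05,0,0,0,0,0],[-0.35,0.05,0,0,0,0,0]]]}'
```

```text
time: 8.43
tool_pos: [594.2, -194.3, 95.6]
tcp_rot: [-180.0, -0.0, 13.2]
ft_force: [-2.9, 4.5, 12.3]
finger_gap: 14.5
grip_force: 41.1
time: 8.68
tool_pos: [591.1, -195.5, 95.6]
tcp_rot: [-180.0, -0.0, 13.2]
ft_force: [-2.2, 3.5, 10.9]
finger_gap: 14.4
grip_force: 40.9
```

```bash
python3 -m handwheel '{"series": [[[-0.35,0.05,0,0,0,0,0],[-0.35,0.05,0,0,0,0,0]]]}'; python3 -m handwheel '{"series": [[[-0.35,0.0,0,0,0,0,0],[-0.35,0.0,0,0,0,0,0]]]}'
python3 - <<'E'
from h import *
t=eyes.snapshot("top");s=eyes.snapshot("side")
a=cv2.resize(t["img"][165:275,230:330],(400,440),interpolation=2);b=cv2.resize(s["img"][180:280,245:345],(400,440),interpolation=2)
cv2.imwrite("pics/p3.png",np.hstack([a,b])[:,:,::-1])
E
```

```text
time: 8.93
tool_pos: [587.9, -196.6, 95.6]
tcp_rot: [-180.0, -0.0, 13.2]
ft_force: [-1.5, 4.7, 11.0]
finger_gap: 14.7
grip_force: 40.9
time: 9.18
tool_pos: [586.7, -196.9, 95.7]
tcp_rot: [180.0, -0.3, 13.3]
ft_force: [10.4, 5.2, 3.5]
finger_gap: 14.4
grip_force: 40.0
```

View pics/p3.png

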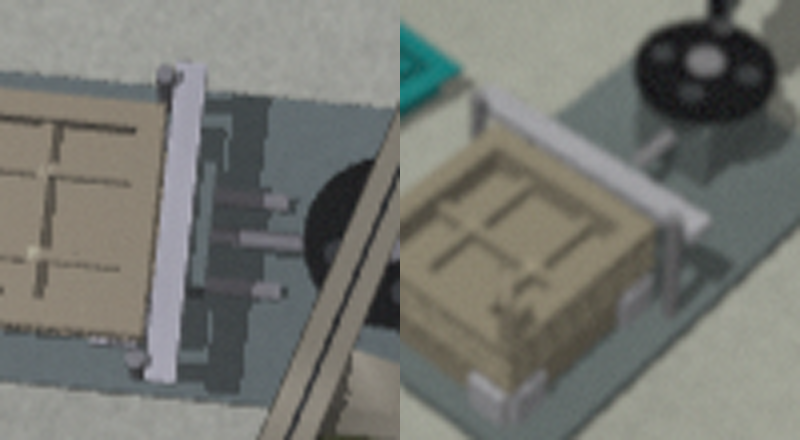

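Force in x has risen to 10 N, and the picture shows the bar face touching both stop pins (panel 165,75 and 135,360). One more gentle push confirms it, then I release and rise.

```bash
python3 -m handwheel '{"series": [[[-0.2,0,0,0,0,0,0],[-0.3,0,0,0,0,0,0],[-0.3,0,0,0,0,0,0]]]}'; python3 -m handwheel '{"series": [[[0.3,0,0,0,0,0,0],[0.4,0,0,0,0,0,1],[0.4,0,0,0,0,0,1],[0.4,0,0,0,0,0,1],[0.4,0,0,0,0,0,1],[0.4,0,0,0,0,0,1],[0.4,0,-4,0,0,0,1],[0.4,0,-8,0,0,0,1],[0.4,0,-10,0,0,0,1],[0.4,0,-10,0,0,0,1]]]}'
python3 - <<'E'
from h import *
t=eyes.snapshot("top");s=eyes.snapshot("side")
R=Ro.from_euler("z",-5.1,degrees=True)
c=np.array([595.25,64.55,52]);
for z,n in((50,"tab"),(62,"tabtop")): print(n,(c+R.apply([-62,62,z])).round(1))
X=c+R.apply([-62,62,62]); print(proj(t,X),proj(s,X))
crop(t,190,160,130,110,4,"pics/q1.png");crop(s,218,185,130,110,4,"pics/q2.png")
cv2.imwrite("pics/p4.png",np.hstack([cv2.imread("pics/q1.png")[:, :400],cv2.imread("pics/q2.png")[:,:400]]))
E
```

```text
time: 9.65
tool_pos: [586.4, -197.0, 95.8]
tcp_rot: [179.9, -0.6, 13.3]
ft_force: [23.7, 8.1, -5.1]
finger_gap: 14.5
grip_force: 39.4
time: 10.9
tool_pos: [586.3, -198.3, 195.9]
tcp_rot: [179.9, -0.2, 13.2]
ft_force: [-0.7, 1.0, -0.5]
finger_gap: 85.8
grip_force: 0.0
tab [539.  131.8 102. ]
tabtop [539.  131.8 114. ]
[209.67849108 236.73728211] [272.60677196 244.78268617]
```

View pics/p4.png

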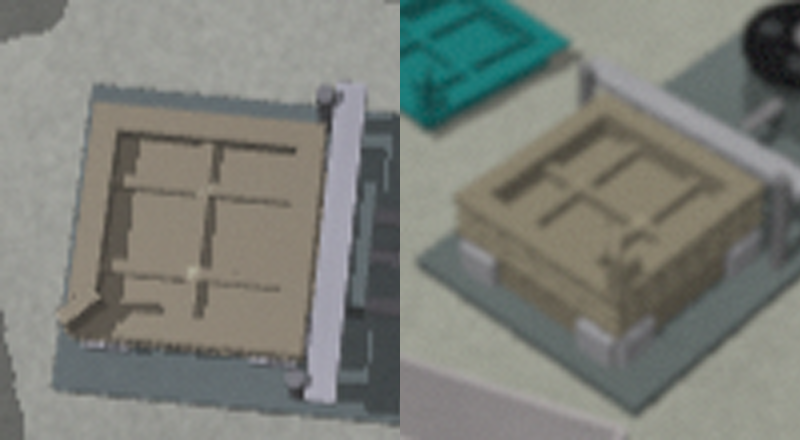

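The tab top is at panel (80,308), full-frame pixel (209.6,236.6), which matches the predicted (209.7,236.7). The bar sits against both pins. Next I move above the tab.

Run:
```python
from h import *
rows([(539,131.8,194)])
```

```text
[  3.09 -33.11  -0.11] (539, 131.8, 194)
```

```bash
python3 -m handwheel '{"series": [[[0.3,-3,0,0,0,-0.17,1],[0.6,-6,0,0,0,-0.34,1],[0.9,-9,0,0,0,-0.51,1],[1.2,-12,0,0,0,-0.68,1],[1.5,-15,0,0,0,-0.85,1],[1.8,-18,0,0,0,-1.02,1],[2,-21,0,0,0,-1.19,1],[2.3,-24,0,0,0,-1.36,1],[2.6,-27,0,0,0,-1.53,1],[2.8,-30,0,0,0,-1.7,1],[3,-32,0,0,0,-1.87,1],[3.1,-33.1,0,0,0,-2.037,1]]]}'; python3 -m handwheel '{"series": [[[0,0,0,0,0,0,1],[0,0,0,0,0,0,1]]]}' 90
python3 - <<'E'
from h import *
rows([(539,131.8,83)])
E
```

```text
time: 12.5
tool_pos: [538.2, 132.4, 191.5]
tcp_rot: [-179.8, -0.1, 130.3]
ft_force: [0.2, -0.0, -0.3]
finger_gap: 85.5
grip_force: 0.0
time: 12.75
tool_pos: [539.2, 130.9, 192.9]
tcp_rot: [-179.9, -0.1, 129.7]
ft_force: [-0.5, 0.8, -0.1]
finger_gap: 85.2
grip_force: 0.0
[ 0.07  0.06 10.99] (539, 131.8, 83)
```

```bash
python3 -m handwheel '{"series": [[[0,0,3,0,0,0,1],[0,0,6,0,0,0,1],[0.05,0,9,0,0,0,1],[0.05,0,10.9,0,0,0,1],[0.05,0,10.9,0,0,0,1]]]}'; python3 -m handwheel '{"series": [[[0,0,0,0,0,0,0],[0,0,0,0,0,0,0],[0,0,0,0,0,0,0],[0,0,0,0,0,0,0],[0,0,0,0,0,0,0],[0,0,0,0,0,0,0]]]}' 90; python3 -m handwheel '{"series": [[[0,0,0,0,0,0,0]]]}' 90
```

```text
time: 13.38
tool_pos: [538.1, 131.2, 83.5]
tcp_rot: [-179.8, -0.1, 129.8]
ft_force: [-0.2, -0.7, -0.1]
finger_gap: 85.2
grip_force: 0.0
time: 14.12
tool_pos: [540.4, 132.5, 86.2]
tcp_rot: [179.9, 0.0, 130.0]
ft_force: [2.6, 5.4, 4.2]
finger_gap: 8.8
grip_force: 88.2
time: 14.25
tool_pos: [540.3, 132.5, 86.2]
tcp_rot: [179.9, 0.0, 130.0]
ft_force: [2.5, 4.7, 4.5]
finger_gap: 8.4
grip_force: 88.2
```

```bash
python3 -m handwheel '{"series": [[[0,0,-0.5,0,0.026,0,0],[-0.07,0,-1,0,0.052,0,0],[-0.13,0,-1.45,0,0.079,0,0],[-0.2,0,-1.95,0,0.105,0,0],[-0.27,0,-2.5,0,0.131,0,0],[-0.35,0,-3,0,0.157,0,0],[-0.57,0,-3.9,0,0.209,0,0],[-0.57,0,-3.9,0,0.209,0,0]]]}'
python3 - <<'E'
from h import *
t=eyes.snapshot("top");s=eyes.snapshot("side")
crop(t,190,160,130,110,4,"pics/q1.png");crop(s,218,155,130,110,4,"pics/q2.png")
cv2.imwrite("pics/p5.png",np.hstack([cv2.imread("pics/q1.png")[:, :400],cv2.imread("pics/q2.png")[:,:400]]))
E
```

```text
time: 15.25
tool_pos: [543.4, 127.0, 124.9]
tcp_rot: [-180.0, -12.0, 129.9]
ft_force: [-0.1, 2.8, 2.5]
finger_gap: 8.4
grip_force: 88.9
```

View pics/p5.png

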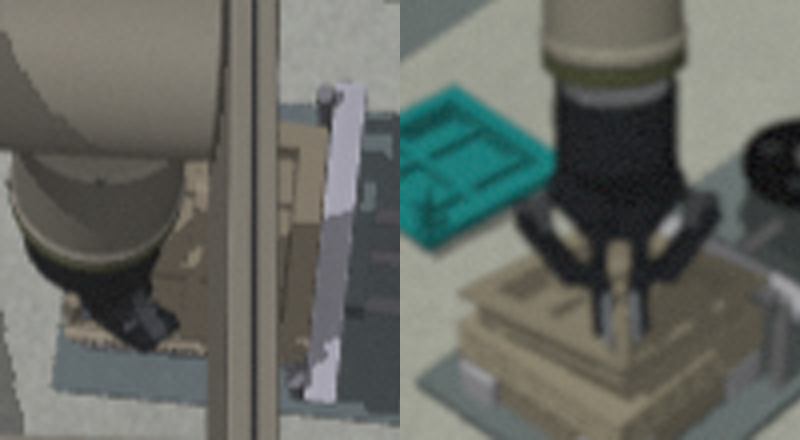

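The tray is tipped about 12°: a gap has opened at the tab corner (side panel 620,370), the far corner is still down, and the lower stack and bar have not moved. I continue to about 25°. The 10-picture allowance is now used up, so from here I check by numbers only.

```bash
python3 -m handwheel '{"series": [[[0,0,-0.5,0,0.026,0,0],[-0.07,0,-1,0,0.052,0,0],[-0.13,0,-1.5,0,0.079,0,0],[-0.2,0,-2.05,0,0.105,0,0],[-0.27,0,-2.55,0,0.131,0,0],[-0.35,0,-3.05,0,0.157,0,0],[-0.46,0,-3.5,0,0.183,0,0],[-0.57,0,-4,0,0.209,0,0],[-0.65,0,-4.3,0,0.227,0,0],[-0.65,0,-4.3,0,0.227,0,0],[-0.65,0,-4.3,0,0.227,0,0]]]}'
python3 - <<'E'
from h import *
R=Ro.from_euler("xyz",status.sense()["tcp_rot"],degrees=True)
print("up 1cm in tool",R.inv().apply([0,0,1]).round(3)," toward tab 1cm horiz",R.inv().apply([np.cos(2.267),np.sin(2.267),0]).round(3))
# tray far corner est: tool frame of tray offset
st=status.sense(); print((st["tool_pos"]+R.apply([-175.4,0,31])).round(1))
E
```

```text
time: 16.73
tool_pos: [552.8, 115.8, 164.8]
tcp_rot: [-180.0, -25.0, 129.9]
ft_force: [-0.3, 1.4, -1.0]
finger_gap: 8.3
grip_force: 88.5
up 1cm in tool [ 0.422 -0.    -0.906]  toward tab 1cm horiz [0.906 0.001 0.422]
[646.4   4.   62.7]
```

```bash
python3 -m handwheel '{"series": [[[0.45,0,-0.9,0,0,0,0],[0.9,0,-1.8,0,0,0,0],[1.4,0,-2.7,0,0,0,0],[1.8,0,-3.6,0,0,0,0],[2.3,0,-4.5,0,0,0,0],[2.7,0,-5.4,0,0,0,0],[3.5,0,-7.2,0,0,0,0],[4.4,0,-9,0,0,0,0],[4.4,0,-9,0,0,0,0]]]}'; python3 -m handwheel '{"series": [[[0,0,0,0,-0.06,0,0],[0,0,0,0,-0.12,0,0],[0,0,0,0,-0.18,0,0],[0,0,0,0,-0.24,0,0],[0,0,0,0,-0.3,0,0],[0,0,0,0,-0.36,0,0],[0,0,0,0,-0.41,0,0],[0,0,0,0,-0.436,0,0],[0,0,0,0,-0.436,0,0]]]}'
python3 - <<'E'
from h import *
print(status.sense()["ft_force"]); rows([(450.4,380.6,200),(450.4,380.6,148)])
t=eyes.snapshot("top");s=eyes.snapshot("side")
# is lower stack still there? tan pixels around stack; bar edge unchanged?
for n,q in(("top",t),("side",s)):
    hsv=cv2.cvtColor(q["img"],cv2.COLOR_RGB2HSV);m=((hsv[...,0]>10)&(hsv[...,0]<24)&(hsv[...,1]>45)&(hsv[...,2]>90)).astype(np.uint8)
    k,_,st,ce=cv2.connectedComponentsWithStats(m);print(n,[(*st[i],ce[i].round(0)) for i in range(1,k) if st[i][4]>150])
E
```

```text
time: 17.85
tool_pos: [553.0, 117.2, 268.1]
tcp_rot: [179.8, -24.8, 130.0]
ft_force: [-0.3, 0.4, -0.3]
finger_gap: 8.3
grip_force: 88.5
time: 18.98
tool_pos: [551.4, 117.5, 264.9]
tcp_rot: [-180.0, -0.0, 130.0]
ft_force: [0.3, -0.5, -1.0]
finger_gap: 8.3
grip_force: 88.4
[ 0.33083171 -0.54732063 -0.97857438]
[26.64  9.17  6.5 ] (450.4, 380.6, 200)
[26.64  9.17 11.7 ] (450.4, 380.6, 148)
top []
side [(np.int32(230), np.int32(168), np.int32(45), np.int32(33), np.int32(497), array([254., 183.])), (np.int32(234), np.int32(215), np.int32(75), np.int32(54), np.int32(1903), array([268., 241.]))]
```

The wrist carries about −1 N, which fits the 80 g tray. The side mask shows two separate tan pieces: the held tray (254,183) and the lower stack in place (268,241). Next I carry the tray to the carton.

```bash
python3 -m handwheel '{"series": [[[1.2,0.4,0,0,0,-0.02,0],[3.2,1.1,0,0,0,-0.04,0],[5.8,2,0,0,0,-0.07,0],[8.8,3,0,0,0,-0.1,0],[11.8,4,0,0,0,-0.13,0],[14.8,5,0,0,0,-0.16,0],[17.8,6.1,0,0,0,-0.2,0],[20.6,7.1,0,0,0,-0.24,0],[23,7.9,0,0,0,-0.28,0],[25,8.6,0,0,0,-0.3,0],[26.2,9,0,0,0,-0.315,0],[26.6,9.2,0,0,0,-0.321,0]]]}'; python3 -m handwheel '{"series": [[[0,0,0,0,0,0,0],[0,0,2,0,0,0,0],[0,0,4,0,0,0,0],[0,0,6.5,0,0,0,0],[0,0,9,0,0,0,0],[0,0,10.5,0,0,0,0],[0,0,11,0,0,0,0],[0,0,11,0,0,0,0],[0,0,11,0,0,0,0]]]}'
python3 - <<'E'
from h import *
t=eyes.snapshot("top");s=eyes.snapshot("side")
st=status.sense();R=Ro.from_euler("xyz",st["tcp_rot"],degrees=True)
for o in(31,34): print("tray centre est",(st["tool_pos"]+R.apply([-87.7,0,o])).round(1))
c=np.array([525.1,334.5]);W=Ro.from_euler("z",13.3,degrees=True)
for n,q in(("top",t),("side",s)):
    hsv=cv2.cvtColor(q["img"],cv2.COLOR_RGB2HSV);m=((hsv[...,0]>8)&(hsv[...,0]<26)&(hsv[...,1]>50)&(hsv[...,2]>60)).astype(np.uint8)
    m=cv2.morphologyEx(m,cv2.MORPH_OPEN,np.ones((3,3)))
    for k in sorted(cv2.findContours(m,0,2)[0],key=cv2.contourArea)[-4:]:
        print(n,cv2.contourArea(k),cv2.boundingRect(k),cv2.approxPolyDP(cv2.convexHull(k),2.5,True)[:,0].tolist())
    print(n,"expected rim corners at z 141",[proj(q,np.r_[c,141]+W.apply([a,b,0])).round(0).tolist() for a,b in((-75,75),(75,75),(75,-75),(-75,-75))])
E
```

```text
time: 20.58
tool_pos: [451.1, 380.9, 265.1]
tcp_rot: [-180.0, -0.0, 148.4]
ft_force: [-0.7, 0.9, -0.8]
finger_gap: 8.8
grip_force: 88.4
time: 21.7
tool_pos: [452.1, 380.6, 156.4]
tcp_rot: [179.9, 0.0, 148.3]
ft_force: [-1.0, -0.9, -1.3]
finger_gap: 8.4
grip_force: 88.5
tray centre est [526.8 334.6 125.4]
tray centre est [526.8 334.6 122.4]
top 903.0 (409, 203, 37, 34) [[434, 204], [444, 215], [444, 226], [433, 236], [421, 236], [413, 230], [410, 215], [423, 203]]
top 1365.0 (373, 91, 137, 36) [[509, 98], [508, 101], [377, 126], [373, 120], [376, 115], [503, 91]]
top expected rim corners at z 141 [[94.0, 279.0], [85.0, 217.0], [148.0, 203.0], [159.0, 265.0]]
side 4.0 (266, 252, 3, 3) [[268, 252], [266, 254]]
side 4.0 (270, 245, 3, 3) [[272, 245], [270, 247]]
side 8.5 (286, 239, 4, 4) [[289, 239], [286, 242]]
side 879.0 (527, 0, 33, 43) [[559, 0], [557, 30], [527, 42], [541, 0]]
side expected rim corners at z 141 [[236.0, 328.0], [173.0, 305.0], [209.0, 258.0], [267.0, 277.0]]
```

Run:
```python
from h import *
t=eyes.snapshot("top");s=eyes.snapshot("side")
c=np.array([526.8,334.6])
W=Ro.from_euler("z",13.3,degrees=True)
for n,q,p in(("top",t,(110,230)),("side",s,(220,290))):
    hsv=cv2.cvtColor(q["img"],cv2.COLOR_RGB2HSV)
    print(n,"hsv samples",[hsv[tuple(np.int32(proj(q,np.r_[c,141]+W.apply([a,b,0]))[::-1])) ].tolist() for a,b in((-70,0),(0,70),(70,0),(0,-70),(70,70))],hsv[241,268] if n=="side" else "")
    m=((hsv[...,0]>8)&(hsv[...,0]<26)&(hsv[...,1]>38)&(hsv[...,2]>60)).astype(np.uint8)
    for k in sorted(cv2.findContours(m,0,2)[0],key=cv2.contourArea)[-6:]:
        print(n,cv2.contourArea(k),cv2.boundingRect(k),cv2.approxPolyDP(cv2.convexHull(k),3,True)[:,0].tolist())
```

```text
top hsv samples [[21, 42, 84], [16, 37, 151], [16, 39, 145], [19, 43, 143], [19, 38, 149]] 
top 3.0 (141, 205, 4, 4) [[144, 206], [141, 208]]
top 8.0 (87, 219, 9, 20) [[95, 238], [87, 227], [90, 219]]
top 941.0 (409, 203, 37, 35) [[434, 204], [445, 217], [443, 229], [433, 236], [420, 236], [410, 225], [410, 214], [420, 204]]
top 1409.0 (373, 91, 137, 36) [[509, 98], [377, 126], [373, 120], [374, 115], [506, 91]]
top 2944.5 (90, 206, 68, 70) [[148, 209], [157, 263], [106, 275], [97, 266], [90, 217], [137, 206]]
top 3250.5 (207, 187, 64, 63) [[270, 193], [264, 249], [207, 243], [215, 187]]
side hsv samples [[40, 31, 49], [24, 49, 134], [22, 47, 145], [80, 26, 29], [23, 44, 139]] [ 22  50 147]
side 7.5 (250, 270, 5, 4) [[250, 270], [254, 272]]
side 8.0 (549, 52, 5, 6) [[553, 52], [549, 57]]
side 30.5 (211, 291, 11, 9) [[221, 298], [211, 292]]
side 914.0 (526, 0, 34, 45) [[559, 0], [559, 28], [555, 35], [526, 44], [541, 0]]
side 1157.0 (174, 261, 78, 65) [[251, 299], [236, 325], [174, 303], [206, 261]]
side 2324.0 (247, 211, 61, 58) [[268, 211], [307, 232], [307, 239], [296, 255], [272, 268], [258, 265], [248, 257], [247, 225]]
```

Run:
```python
from h import *
t=eyes.snapshot("top");s=eyes.snapshot("side")
c=np.array([526.8,334.6]);W=Ro.from_euler("z",13.3,degrees=True)
C=((-75,75),(75,75),(75,-75),(-75,-75)); obs={}
for n,q in(("top",t),("side",s)):
    hsv=cv2.cvtColor(q["img"],cv2.COLOR_RGB2HSV)
    m=((hsv[...,0]>8)&(hsv[...,0]<28)&(hsv[...,1]>29)&(hsv[...,2]>75)).astype(np.uint8)
    m=cv2.morphologyEx(m,cv2.MORPH_OPEN,np.ones((2,2)))
    E=np.array([proj(q,np.r_[c,148.5]+W.apply([a,b,0])) for a,b in C])
    box=np.zeros_like(m);cv2.fillConvexPoly(box,np.int32((E-E.mean(0))*1.3+E.mean(0)),1)
    h=cv2.convexHull(np.argwhere(m*box)[:,::-1].astype(np.int32))[:,0]
    obs[n]=np.array([h[np.argmax((h-E.mean(0))@((e-E.mean(0))/np.linalg.norm(e-E.mean(0))))] for e in E],float)
    print(n,"exp",E.round(1).tolist(),"obs",obs[n].tolist())
for i in range(4): print(C[i],tri(t,obs["top"][i],s,obs["side"][i]).round(1),"exp",(np.r_[c,148.5]+W.apply([*C[i],0])).round(1))
```

```text
top exp [[93.1, 278.6], [84.1, 216.2], [146.9, 202.0], [157.7, 263.5]] obs [[109.0, 277.0], [87.0, 219.0], [148.0, 205.0], [158.0, 265.0]]
side exp [[235.4, 325.2], [171.6, 302.3], [207.9, 255.5], [266.4, 274.0]] obs [[238.0, 326.0], [175.0, 304.0], [204.0, 245.0], [276.0, 268.0]]
(-75, 75) [445.7 369.3 113.9] exp [436.6 390.3 148.5]
(75, 75) [577.5 420.6 142. ] exp [582.5 424.8 148.5]
(75, -75) [615.  274.5 174.9] exp [617.  278.9 148.5]
(-75, -75) [459.5 234.7 169.4] exp [471.1 244.4 148.5]
```

```bash
cat > e.py <<'E'
from h import *
def prof(c,z,yaw):
    W=Ro.from_euler("z",yaw,degrees=True);C=((-75,75),(75,75),(75,-75),(-75,-75))
    for n in("top","side"):
        q=eyes.snapshot(n);lab=cv2.cvtColor(q["img"],cv2.COLOR_RGB2LAB).astype(np.float32);L=cv2.GaussianBlur(lab,(0,0),.8)
        P=np.array([proj(q,np.r_[c,z]+W.apply([a,b,0])) for a,b in C]);m=P.mean(0)
        for i in range(4):
            a,b=P[i],P[(i+1)%4];nrm=np.array([(b-a)[1],-(b-a)[0]]);nrm/=np.linalg.norm(nrm);nrm*=np.sign(nrm@((a+b)/2-m))
            o=[]
            for f in np.arange(.1,.95,.1):
                k=np.arange(-6,6.1,.5);pt=a+f*(b-a)+k[:,None]*nrm
                v=cv2.remap(L,pt[:,0].astype(np.float32),pt[:,1].astype(np.float32),1).reshape(-1,3)
                g=np.linalg.norm(np.diff(v,axis=0),axis=1);j=g.argmax();o.append((round(float(k[j]+.25),1),int(g[j])))
            print(n,C[i],"->",C[(i+1)%4]," ".join(f"{x}/{y}" for x,y in o))
E
python3 -c "
from e import *
prof(np.array([526.8,334.6]),148.5,13.3)"
```

```text
top (-75, 75) -> (75, 75) -5.8/1 -5.2/12 0.8/30 3.2/23 -5.8/2 -0.8/1 -0.8/1 -0.8/1 -0.2/2
top (75, 75) -> (75, -75) -1.8/1 -1.2/1 -1.8/2 -1.2/1 -1.8/2 -1.8/2 -1.2/2 -1.8/2 -1.2/3
top (75, -75) -> (-75, -75) 0.2/11 -0.2/7 1.2/8 0.2/6 0.2/8 0.2/9 0.2/7 -0.2/9 0.8/7
top (-75, -75) -> (-75, 75) 1.8/5 0.8/13 1.8/17 0.8/16 1.2/7 2.2/4 1.8/5 5.8/10 -0.2/4
side (-75, 75) -> (75, 75) 3.2/10 3.2/12 3.2/11 3.2/8 1.8/9 0.2/5 0.2/6 0.8/6 1.2/6
side (75, 75) -> (75, -75) -1.2/4 -0.8/4 -1.2/4 -0.8/4 -1.2/5 -1.2/4 -1.2/4 5.8/6 -4.2/12
side (75, -75) -> (-75, -75) -0.2/8 0.8/7 2.8/7 -3.8/8 -0.8/5 3.2/1 -2.2/8 -2.2/10 -0.2/8
side (-75, -75) -> (-75, 75) 0.2/7 0.2/14 0.2/13 -0.2/11 -0.8/9 -5.8/11 -2.8/8 -5.8/7 2.2/5
```

The rim edges fit the predicted level outline to about 1 px and are parallel along their length. So the tray is level, and its centre is within about 2 mm of the carton's. I lower it slightly, let it settle, check the lower stack and bar, and hand in.

```bash
python3 -m handwheel '{"series": [[[0,0,0.3,0,0,0,0],[0,0,0.6,0,0,0,0],[0,0,0.8,0,0,0,0],[0,0,0.8,0,0,0,0],[0,0,0.8,0,0,0,0],[0,0,0.8,0,0,0,0],[0,0,0.8,0,0,0,0],[0,0,0.8,0,0,0,0],[0,0,0.8,0,0,0,0]]]}'; python3 -c "
from e import *
print('stack rim:');prof(np.array([595.25,64.55]),72,-5.1)
t=eyes.snapshot('top');hsv=cv2.cvtColor(t['img'],cv2.COLOR_RGB2HSV)
print('qd',np.abs(status.sense()['qd']).max());
u=Ro.from_euler('z',-5.1,degrees=True)
L=cv2.cvtColor(t['img'],6)
for x in(-80,-40,0,40,80): print(x,[int(L[tuple(np.int32(np.round(proj(t,np.array([595.25,64.55,84])+u.apply([x,-y,0]))[::-1])))]) for y in range(69,107,3)])
r.hand_in()"
```

```text
time: 23.22
tool_pos: [451.5, 380.2, 147.2]
tcp_rot: [180.0, -0.0, 148.3]
ft_force: [-0.4, 0.7, -2.0]
finger_gap: 8.4
grip_force: 88.5
stack rim:
top (-75, 75) -> (75, 75) -3.2/10 -2.8/14 -2.8/14 -3.2/12 2.8/10 -2.8/11 -3.2/13 -3.2/13 -3.2/12
top (75, 75) -> (75, -75) -3.8/12 -3.2/9 -5.8/10 -5.8/10 5.2/9 -5.8/11 5.2/11 -5.8/10 -3.8/8
top (75, -75) -> (-75, -75) 1.8/10 1.2/10 0.8/8 1.2/7 0.8/9 0.2/6 0.8/8 0.8/10 1.2/11
top (-75, -75) -> (-75, 75) -0.2/7 0.2/8 -0.2/9 0.2/12 -0.2/11 -0.8/11 0.2/10 -0.2/9 -3.8/9
side (-75, 75) -> (75, 75) 5.8/2 5.8/2 5.8/4 5.8/4 1.2/7 -3.8/6 -5.8/1 -1.2/1 -1.8/1
side (75, 75) -> (75, -75) 5.2/0 3.8/0 -5.2/0 -5.8/7 5.2/8 -1.8/9 -2.8/10 -2.8/10 -2.8/5
side (75, -75) -> (-75, -75) -3.2/5 -3.2/5 3.2/6 3.2/6 3.2/6 3.2/6 3.2/7 2.8/9 2.2/10
side (-75, -75) -> (-75, 75) -0.2/6 -0.8/7 -0.8/7 -0.2/7 -0.2/7 -0.2/8 -0.2/7 -0.8/7 -0.8/7
qd 0.11629345255394193
-80 [86, 68, 80, 152, 160, 161, 160, 160, 157, 123, 86, 83, 82]
-40 [121, 124, 123, 143, 156, 155, 156, 159, 155, 77, 59, 78, 77]
0 [120, 121, 120, 162, 158, 159, 159, 159, 157, 151, 82, 97, 101]
40 [121, 122, 120, 122, 159, 157, 154, 156, 158, 156, 72, 89, 85]
80 [80, 62, 59, 136, 155, 157, 156, 154, 153, 157, 97, 94, 93]
the job is handed in; nothing more can be done
```

The job is handed in at 23 s: the wheel was wound to its stop with the bar on both pins, and the top tray was tipped to about 25° and peeled off, with the lower trays still under the bar. The tray is now held level and still, centred about 3.5 cm above the carton; the mug, tape roll and jar were never approached.

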